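# Seat a drilled block on a tilting drill table and hold the table at the setting clip

## Robot

A 6-joint arm with a two-finger parallel gripper is mounted at the origin on the work surface. World frame = base frame: x ahead of the robot, y to its left, z up, the work surface at z = 0. Lengths are in m, angles in rad, forces in N, time in s.
With the tool pointing down it reaches from about 0.35 to 0.975 m from the base axis. Payload 4.9 kg.
Tool frame: the origin (TCP) lies at the very end of the fingers, on their centre line; the grasp point (between the pads) lies 19 mm behind it; z points along the fingers, y is the line along which they close (so a half turn about z gives the same grasp; the last joint's range is limited). The gripper opens to 85 mm and grips with 20 to 120 N. Pads are 22 mm wide; open, the fingers measure 114 mm over their backs; the gripper's body (76 mm by 85 mm) begins 54 mm behind the grasp point. The pads swing forward as they close: fully open they stand 13 mm farther back than shut.
Start: joints at [1.027, 0.053, 1.613, -0, 1.476, -0.119], TCP at [0.258, 0.569, 0.206] pointing down, gripper open.
Joint ranges: [-3.01, 3.01], [-1.01, 2.22], [0.06, 2.58], [-1.02, 4.17], [0.09, 2.62], [-3.14, 3.14]. Speed limits (rad/s): [2.57, 2.57, 3.14, 3.14, 3.14, 3.14].

## Interface

Orientations are given as a rotation vector (axis times angle).
In Python, from station import ctrl, imaging gives the robot as it stands.
- The arm moves only by the tool play_rows, never from a script. Its argument "series" is a list of rows, each a list of 3 entries, a list of its own where there are three numbers: the opening, from 0 (shut) to 1 (fully open), then the shift along the tool's x, y, z each as a share of 0.05 m, from -1 to 1, then the turn, a rotation vector about the tool's x, y, z each as a share of 8 degrees, from -1 to 1. In form: [[grip, [dx, dy, dz], [ax, ay, az]], ...]. A call has 1 to 8 rows; each row shifts and turns the commanded pose from where the row before left it, along the tool's axes as they then stand; what a row does not reach is not made up. A row lasts 1/8 s, in which the tool goes at most 62.5 mm and 10.7 degrees, less where a joint would pass 70% of its speed; a pose out of reach is approached as far as the arm can. A call with a number of a shift or a turn outside -1 to 1 is refused whole. A call with a gripper value outside its range is refused whole. The fingers move at their own pace and stop on an object; "force" is the grip in N (left out, the last holds). Time passes only in rows, so rows that do not move let the fingers close. It gives the time, the measured TCP pose, the force, the opening and the grip force at its end, in the units of the state.
- ctrl.get_obs(): the state, without advancing time (a new reading comes with each control period).
- imaging.get_image(name): name is "scene" or "top" or "wrist"; returns a dict with "color" (420x560x3 uint8, blue, green, red), "fx", "fy", "cx", "cy" (pixels), "D" ([k1, k2, p1, p2, k3] as OpenCV has them; the pictures are not rectified), "extrinsics" (4x4, takes a point from world to camera coordinates); the wrist camera has in their place "hand_eye" (4x4, takes a point from camera to tool coordinates, whose origin is the TCP and whose axes are the flange's). Camera axes: x right, y down, z forward; pixel columns grow to the right and rows downward; lengths in m; the calibration is good to about 2 mm. A picture is of the moment at which its call begins: read the wrist's pose just before it. There is no depth.
- ctrl.finish_job(): hands the job in; it is judged then, once.
The state is a dict: "t": time; "q": joint angles; "dq": joint speeds; "effort": joint torques, N m; "tool_pos": TCP position; "tool_rot": TCP orientation; "contact_force": force on the tool from outside, world axes, zero at the start; "wrist_torque": the same for the moment, N m; "opening": finger opening in m; "grip_force": force on a finger pad.
Only numpy, scipy, OpenCV 4.12 (cv2) and the standard library are available. Lean on these libraries where they do the work, as an engineer would, in place of code of your own. Each camera call takes 0.05 s, during which the arm holds its last target. There are 200 camera calls.

## Task

Put the drilled block (the one with the two large dowel holes, not the undrilled blank) over the two dowels of the tilting drill table so that it sits flush on the plate, and let go of it. Then lift the plate by its bow handle until its pointer lines up with the setting clip on the quadrant, and finish while still holding it there by the handle, because the clamp nut is loose and the plate would fall back. Do not shift the clip, and leave the blank and everything else on the bench where it is.

Things in the scene. Friction and masses are not known exactly. Their poses are not given: they have to be found in the camera images.
- block_center (a point): centre (half-way up) of the loose beige drilled block: 130 (x) by 50 (y) by 24 mm (z), 0.1 to 0.2 kg, lying flat on the bench, centre 12 mm up. Two 12 mm through holes for the dowels lie on the long centre line at x = +52 and -52 mm; between them three rows of seven 7 mm holes. Same either way round. The like block without holes is the blank.
- seat (a point): point on the plate's top face midway between the dowels. x runs along the hinge through both dowels, y towards the hinge, z normal to the plate. Steel dowels of 10 mm at x = +52 and -52 mm stand 17 mm up, the top 7 mm tapered. Seated, the block's centre is 12 mm above this point, its long side along x. Plate: aluminium, 170 (x) by 165 (y) by 10 mm, this point at its middle, top 40 mm above the bench.
- handle (a point): centre of the grip bar of the plate's bow handle: round steel bar, 12 mm diameter, parallel to the hinge, straight for 86 mm, 50 mm out from the plate's free edge (44 mm free gap), 43 mm above the bench when down, nothing underneath. Axes as for seat. From the hinge it lies at y = -225 mm, z = +8 mm in the plate's axes.
- hinge (a point): middle of the hinge axis on the bolted-down stand, 35 mm above the bench. x is the hinge axis, y is level and points away from the handle side, z up. The stand's foot is 260 by 190 mm. The quadrant is an upright steel arc in the plane x = +98 to +103 mm, 135 to 165 mm from the axis, marked every 5 degrees; it and the clip reach up to 175 mm above the bench.
- tilt (a joint): tilt of the plate in rad: 0 lying level, growing as the handle side is lifted; stop at 0.85. It swings freely and falls back when let go. Plate with handle 0.75 kg; lifting at the bar takes 3 to 6 N.
- clip (a joint): angle of the setting clip on the quadrant in rad, on the same scale as the plate's tilt: the plate's pointer lines up with the clip when both read the same. It stays where it was set (0.35 to 0.70).
- pointer (a point): tip of the plate's pointer, a flat dark needle beside the black clamp nut on the outer (+x) face of the quadrant, 164 mm from the hinge axis.
- clip_tip (a point): inner tip of the setting clip, a small dark steel saddle (18 by 18 by 16 mm) with a thumbscrew on the quadrant's outer rim; the tip lies 164 mm from the hinge axis in the plane of the pointer's tip, so the two tips meet when lined up.
- blank: loose undrilled beige block of the same size as the drilled one, 130 x 50 x 24 mm, origin under its centre; leave it.
- screwdriver: loose screwdriver, 180 mm, lying beyond the quadrant; leave it.
- spanner: loose steel spanner, 150 mm, lying beyond the hinge side of the stand; leave it.
- brush: loose bench brush, 190 mm, lying at the far side; leave it.
- jar: loose clear screw jar, 56 mm diameter, 75 mm tall, origin under its centre, standing beyond the stand's hinge; leave it.
- tin: loose low tin, 64 mm diameter, 45 mm tall, origin under its centre; leave it.
- setblock: loose steel set-up block 75 x 50 x 25 mm with six small holes, origin under its centre; leave it.

How it is judged:
By the outcome, as a careful person would: the job done as asked, in the order asked, and still so for the second after the job is handed in, while the arm keeps its last pose, push and grip.
It also fails if it takes over 59 s, if anything falls off the work surface, if the arm or the gripper's body presses on something with over 40 N, if the wrist force passes 120 N, or if a joint passes its speed limit or range.

## Working session

There is one attempt and no reset: what is moved stays moved. The work goes in short steps, Python scripts to look and compute and a tool call to move; the robot and the scene stay as the last step left them, time stands still between calls to the robot, and variables do not carry over. Pictures are saved under pics/ and viewed, at most 10 in all, crops included, and the job is handed in when it is done.

Besides the shell and the picture viewer there is one more tool, called by a JSON object that holds its "api" and its "payload", one argument or row to a line. play_rows: Moves the arm, as the interface text tells. Shift numbers are shares of 0.05 m and turn numbers shares of 8 degrees, none past 1 either way. Its arguments: {"type":"object","properties":{"series":{"type":"array"},"force":{"type":"number"}},"required":["series"]}

```bash
mkdir -p pics; ls; cat > h.py <<'E'
import numpy as np, cv2
from scipy.spatial.transform import Rotation as R
from station import ctrl, imaging
def cam(name):
    o=ctrl.get_obs(); im=imaging.get_image(name)
    K=np.array([[im["fx"],0,im["cx"]],[0,im["fy"],im["cy"]],[0,0,1]]);D=np.array(im["D"],float)
    if name=="wrist":
        T=np.eye(4);T[:3,:3]=R.from_rotvec(o["tool_rot"]).as_matrix();T[:3,3]=o["tool_pos"]
        E=np.linalg.inv(T@np.array(im["hand_eye"]))
    else: E=np.array(im["extrinsics"])
    return im["color"],K,D,E
def save(name,fn):
    c,K,D,E=cam(name); cv2.imwrite(f"pics/{fn}.png",c); np.savez(f"pics/{fn}.npz",K=K,D=D,E=E); return c
def load(fn):
    z=np.load(f"pics/{fn}.npz"); return z["K"],z["D"],z["E"]
def ray(fn,uv):
    K,D,E=load(fn); p=cv2.undistortPoints(np.array(uv,float).reshape(-1,1,2),K,D)[:,0]
    d=np.c_[p,np.ones(len(p))]@E[:3,:3]; o=-E[:3,:3].T@E[:3,3]; return o,d
def onz(fn,uv,z):
    o,d=ray(fn,uv); return o+d*((z-o[2])/d[:,2])[:,None]
def proj(fn,P):
    K,D,E=load(fn); return cv2.projectPoints(np.array(P,float).reshape(-1,3),cv2.Rodrigues(E[:3,:3])[0],E[:3,3],K,D)[0][:,0]
def crop(fn,x0,y0,x1,y1,s,out):
    c=cv2.imread(f"pics/{fn}.png")[y0:y1,x0:x1]; cv2.imwrite(f"pics/{out}.png",cv2.resize(c,None,fx=s,fy=s,interpolation=cv2.INTER_CUBIC))
E
python3 -c "
from h import *
a=save('scene','s0');b=save('top','t0')
for n in('s0','t0'):
  K,D,E=load(n);print(K[0,0],-E[:3,:3].T@E[:3,3])
o=ctrl.get_obs();print(o['tool_rot'],o['contact_force'],o['t'])
"
```

```text
pics
402.8001065305941 [ 1.03230525 -0.2182762   0.92448179]
462.35497477126904 [ 0.34270502 -0.03035825  1.37541445]
[-6.62188443e-01 -3.07037044e+00  2.67376858e-03] [-0.69011984  0.30417986 -0.52201021] 0.1
```

View pics/t0.png

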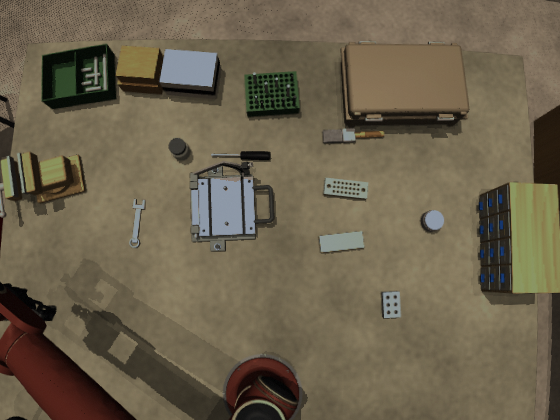

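View pics/s0.png

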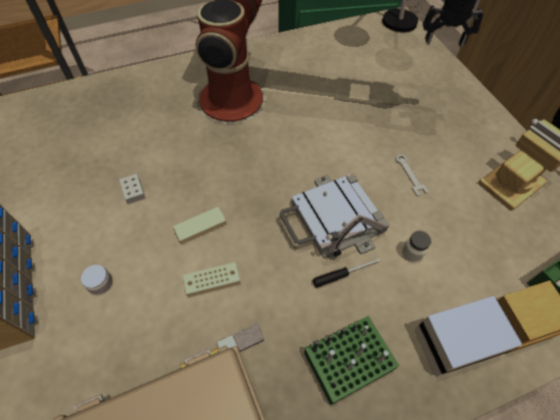

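The top view shows the drilled block near (346,188), the blank near (342,242), and the stand near (228,208) with its handle bar near x≈271. The quadrant is on the far (world +x) side. I'll enlarge that area.

```bash
python3 -c "
from h import *
crop('t0',180,140,380,260,4,'t0c')
print(onz('t0',[[346,188],[342,242],[228,208],[271,203]],0.03))"
```

```text
[[ 0.61015393 -0.23014468  0.03      ]
 [ 0.44916592 -0.21975492  0.03      ]
 [ 0.53992593  0.11746745  0.03      ]
 [ 0.55845116 -0.00878129  0.03      ]]
```

View pics/t0c.png

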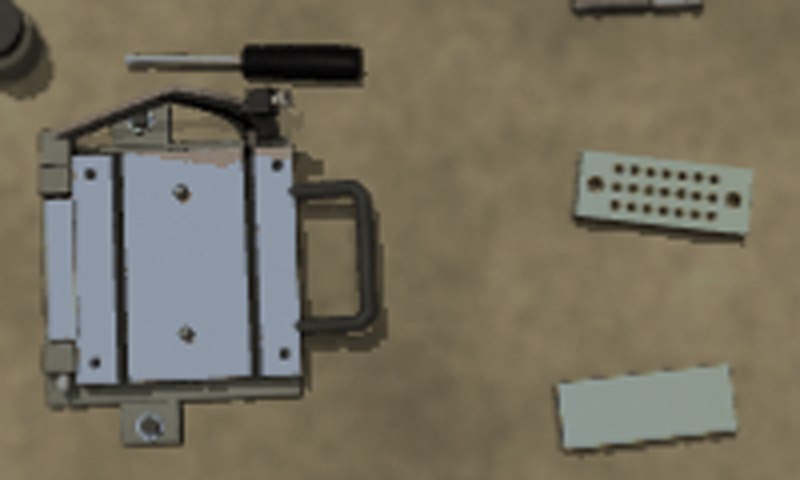

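The crop shows the dowels at (182,191) and (187,334), the block's end holes at (596,183) and (733,199), and the bar at about (368,257).

```bash
python3 -c "
from h import *
f=lambda a:np.array(a,float)/4+[180,140]-0.375
d=onz('t0',f([[182,191],[187,334]]),0.057)
b=onz('t0',f([[596,183],[733,199]]),0.024)
h=onz('t0',f([[368,257]]),0.049)
for p in(d,b):
  v=p[0]-p[1];print(p.round(4).tolist(),p.mean(0),np.linalg.norm(v),np.degrees(np.arctan2(v[1],v[0])))
print(h)
s=d.mean(0);a=d[0]-d[1];a/=np.linalg.norm(a);y=np.array([-a[1],a[0],0]);print('handle pred',s-y*.1325, 'hinge',s+y*.0925)
o=ctrl.get_obs();print(R.from_rotvec(o['tool_rot']).as_matrix().round(3),o['opening'])
c=ctrl;print([x for x in dir(c) if x[0]!='_'])
"
```

```text
[[0.5963, 0.1256, 0.057], [0.4919, 0.1173, 0.057]] [0.54410981 0.12143396 0.057     ] 0.10475277041243822 4.523512702963709
[[0.6177, -0.1788, 0.024], [0.6088, -0.2819, 0.024]] [ 0.61323843 -0.23037987  0.024     ] 0.10344638882764602 85.06949066935731
[[ 0.55288436 -0.01097906  0.049     ]]
handle pred [ 0.55455985 -0.01065331  0.057     ] hinge [0.5368145  0.21364583 0.057     ]
[[-0.911  0.412 -0.001]
 [ 0.412  0.911 -0.002]
 [ 0.    -0.002 -1.   ]] 0.08541372055057066
['MotionError', 'finish_job', 'get_obs']
```

```bash
cat >> h.py <<'E'
def pose():
    o=ctrl.get_obs(); return np.array(o["tool_pos"]),R.from_rotvec(o["tool_rot"])
def down(yaw): # tool z down, tool y at world yaw (deg)
    a=np.radians(yaw); y=np.array([np.cos(a),np.sin(a),0]); z=np.array([0,0,-1.]); return R.from_matrix(np.c_[np.cross(y,z),y,z])
def plan(p1,r1,n,start=None,dec=3):
    p,r=start or pose(); p0=p.copy(); w=(r.inv()*r1).as_rotvec(); out=[]
    for i in range(n):
        s=(r.inv().apply(p0+(p1-p0)*(i+1)/n-p)/.05).round(dec); t=((r.inv()*r1).as_rotvec()/(n-i)/np.radians(8)).round(dec)
        p=p+r.apply(s*.05); r=r*R.from_rotvec(t*np.radians(8)); out.append([s.tolist(),t.tolist()])
        print(out[-1])
    return p,r
E
python3 -c "
from h import *
s=plan(np.array([.40,.2,.25]),down(30),10,dec=2)
print('--');s=plan(np.array([.600,-.23,.22]),down(-5),11,s,dec=2)
"
```

```text
[[-0.56, -0.55, -0.09], [-0.0, 0.0, 0.45]]
[[-0.6, -0.52, -0.09], [-0.0, 0.0, 0.45]]
[[-0.63, -0.48, -0.09], [-0.0, 0.0, 0.44]]
[[-0.66, -0.44, -0.09], [-0.0, 0.0, 0.45]]
[[-0.68, -0.4, -0.08], [-0.0, 0.0, 0.44]]
[[-0.71, -0.36, -0.09], [-0.0, 0.0, 0.45]]
[[-0.73, -0.31, -0.09], [-0.0, 0.0, 0.44]]
[[-0.74, -0.26, -0.09], [-0.0, 0.0, 0.45]]
[[-0.76, -0.22, -0.09], [-0.01, 0.0, 0.44]]
[[-0.78, -0.17, -0.09], [-0.0, 0.01, 0.45]]
--
[[-0.86, -0.08, 0.05], [-0.0, -0.0, 0.4]]
[[-0.86, -0.02, 0.06], [-0.0, -0.0, 0.4]]
[[-0.86, 0.02, 0.05], [-0.0, -0.0, 0.4]]
[[-0.86, 0.07, 0.06], [-0.0, -0.0, 0.4]]
[[-0.86, 0.11, 0.05], [-0.0, -0.0, 0.4]]
[[-0.84, 0.17, 0.06], [-0.0, -0.0, 0.4]]
[[-0.84, 0.21, 0.05], [-0.0, -0.0, 0.39]]
[[-0.82, 0.25, 0.05], [-0.0, -0.0, 0.4]]
[[-0.81, 0.31, 0.06], [-0.0, -0.0, 0.39]]
[[-0.79, 0.34, 0.05], [-0.0, -0.0, 0.4]]
[[-0.77, 0.39, 0.06], [-0.0, -0.0, 0.39]]
```

{"api": "play_rows", "payload": {
  "series": [
    [1,[-0.56,-0.55,-0.09],[0,0,0.45]],
    [1,[-0.6,-0.52,-0.09],[0,0,0.45]],
    [1,[-0.63,-0.48,-0.09],[0,0,0.44]],
    [1,[-0.66,-0.44,-0.09],[0,0,0.45]],
    [1,[-0.68,-0.4,-0.08],[0,0,0.44]],
    [1,[-0.71,-0.36,-0.09],[0,0,0.45]],
    [1,[-0.73,-0.31,-0.09],[0,0,0.44]],
    [1,[-0.74,-0.26,-0.09],[0,0,0.45]]
  ],
  "force": 40
}}

```text
t: 1.1
tool_pos: [0.3717, 0.273, 0.2414]
tool_rot: [-1.402, -2.811, 0.001]
contact_force: [0.3, 0.4, 0.1]
opening: 0.0853
grip_force: 0.0
```

{"api": "play_rows", "payload": {
  "series": [
    [1,[-0.76,-0.22,-0.09],[0,0,0.44]],
    [1,[-0.78,-0.17,-0.09],[0,0.01,0.45]],
    [1,[-0.86,-0.08,0.05],[0,0,0.4]],
    [1,[-0.86,-0.02,0.06],[0,0,0.4]],
    [1,[-0.86,0.02,0.05],[0,0,0.4]],
    [1,[-0.86,0.07,0.06],[0,0,0.4]],
    [1,[-0.86,0.11,0.05],[0,0,0.4]],
    [1,[-0.84,0.17,0.06],[0,0,0.4]]
  ]
}}

```text
t: 2.1
tool_pos: [0.5097, -0.0354, 0.2334]
tool_rot: [-2.004, -2.417, -0.001]
contact_force: [0.2, 0.3, 0.4]
opening: 0.0855
grip_force: 0.0
```

{"api": "play_rows", "payload": {
  "series": [
    [1,[-0.84,0.21,0.05],[0,0,0.39]],
    [1,[-0.82,0.25,0.05],[0,0,0.4]],
    [1,[-0.81,0.31,0.06],[0,0,0.39]],
    [1,[-0.79,0.34,0.05],[0,0,0.4]],
    [1,[-0.77,0.39,0.06],[0,0,0.39]],
    [1,[0,0,0],[0,0,0]],
    [1,[0,0,0],[0,0,0]]
  ]
}}

```text
t: 2.98
tool_pos: [0.5998, -0.2291, 0.2195]
tool_rot: [-2.313, -2.121, -0.0]
contact_force: [1.3, -0.2, -0.1]
opening: 0.0856
grip_force: 0.0
```

```bash
python3 -c "
from h import *
save('wrist','w1');o=ctrl.get_obs();print(o['tool_pos'],o['q'],o['t'],o['contact_force'])
print(proj('w1',[[.6177,-.1788,.024],[.6088,-.2819,.024]]))"
```

```text
[ 0.59993745 -0.22874514  0.21990862] [-4.80587740e-01  8.61431276e-02  1.55513065e+00  1.04569897e-03
  1.50230677e+00 -3.94712380e-01] 3.025 [-0.45924632  0.24031532  0.63025866]
[[297.72318248 127.97578847]
 [296.53883632 215.97481355]]
```

View pics/w1.png

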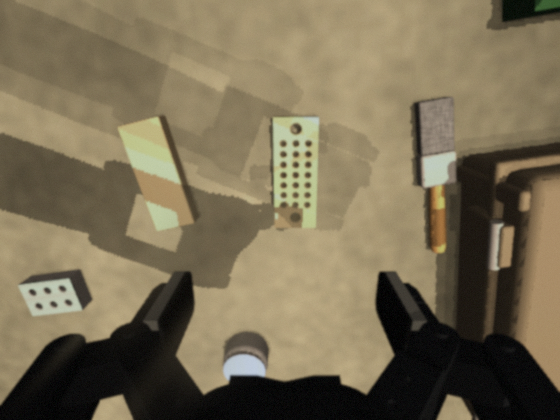

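The wrist picture shows the drilled block's end holes at (296,129) and (295,216), within 2 px of the prediction, and the fingers open clear of it.

```bash
python3 -c "
from h import *
b=onz('w1',[[296,129],[295,216]],0.024);v=b[0]-b[1];print(b,np.linalg.norm(v),np.degrees(np.arctan2(v[1],v[0])))
c=b.mean(0);yaw=np.degrees(np.arctan2(v[1],v[0]))-90
c=.6*c+.4*np.array([.6132,-.2304,0]);yaw=.5*yaw-.5*4.93;print(c,yaw)
c[2]=.1;s=plan(c,down(yaw),4,dec=2);c[2]=.003;plan(c,down(yaw),4,s,dec=2)
"
```

```text
[[ 0.61572439 -0.17974343  0.024     ]
 [ 0.60695093 -0.28177639  0.024     ]] 0.10240945734492829 85.08541936727896
[ 0.6120826  -0.23061595  0.0144    ] -4.92229031636052
[[-0.01, 0.06, 0.6], [-0.0, -0.0, -0.0]]
[[-0.0, 0.06, 0.6], [-0.0, -0.0, -0.0]]
[[-0.01, 0.07, 0.6], [-0.01, -0.01, -0.0]]
[[0.0, 0.06, 0.6], [-0.0, -0.0, -0.0]]
[[-0.0, -0.0, 0.48], [-0.0, -0.0, -0.0]]
[[-0.0, -0.0, 0.49], [-0.0, -0.0, -0.0]]
[[-0.0, -0.0, 0.48], [-0.0, -0.0, -0.0]]
[[-0.0, -0.0, 0.49], [-0.0, -0.0, -0.0]]
```

{"api": "play_rows", "payload": {
  "series": [
    [1,[-0.01,0.06,0.6],[0,0,0]],
    [1,[0,0.06,0.6],[0,0,0]],
    [1,[-0.01,0.07,0.6],[0,0,0]],
    [1,[0,0.06,0.6],[0,0,0]],
    [1,[0,0,0.48],[0,0,0]],
    [1,[0,0,0.48],[0,0,0]],
    [1,[0,0,0.48],[0,0,0]],
    [1,[0,0,0.48],[0,0,0]]
  ]
}}

```text
t: 4.03
tool_pos: [0.6125, -0.2301, 0.0041]
tool_rot: [-2.313, -2.125, -0.001]
contact_force: [0.2, -0.2, 0.8]
opening: 0.0852
grip_force: 0.0
```

{"api": "play_rows", "payload": {
  "series": [
    [1,[0,0,0],[0,0,0]],
    [0.4,[0,0,0],[0,0,0]],
    [0.4,[0,0,0],[0,0,0]],
    [0.4,[0,0,0],[0,0,0]],
    [0.4,[0,0,0],[0,0,0]],
    [0.4,[0,0,0],[0,0,0]],
    [0.4,[0,0,0],[0,0,0]]
  ],
  "force": 40
}}

```text
t: 4.9
tool_pos: [0.6125, -0.2315, 0.0041]
tool_rot: [-2.315, -2.122, -0.0]
contact_force: [0.4, 0.3, -0.6]
opening: 0.034
grip_force: 0.0
```

The fingers shut past 50 mm without any grip force. I'll look.

```bash
python3 -c "
from h import *
save('wrist','w2');save('scene','s2');c=cv2.imread('pics/s2.png')[170:330,80:320];c=cv2.resize(c,None,fx=2.3,fy=2.3)
w=cv2.imread('pics/w2.png')[100:,:][:,120:440];a=cv2.resize(w,(int(320*1.15),368))
c=c[:368,:430];cv2.imwrite('pics/m2.png',np.hstack([a[:len(c)],c]));print(ctrl.get_obs()['opening'])"
```

```text
0.03417202201691059
```

View pics/m2.png

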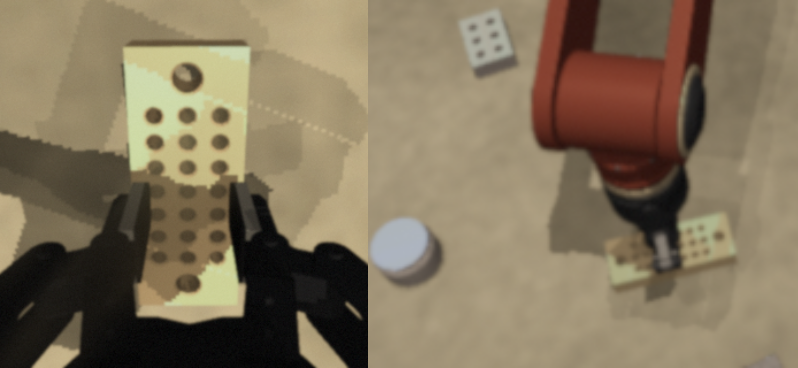

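The block lies between the fingers, but the pads seem to overlap its edges, so it's unclear whether they are above it. I'll project known points to check.

```bash
python3 -c "
from h import *
p,r=pose()
for q in [(0,.017,0),(0,-.017,0),(0,.017,-.013),(0,.017,-.019),(0,-.017,-.019),(0,.025,0),(0,-.025,0),(0.011,.017,0),(-.011,.017,0)]:
  u=proj('w2',p+r.apply(q))[0];print(q,u.round(),((u-[120,100])*1.15).round())
s=np.array([.6121,-.2306,.024]);ry=down(-4.92)
for q in [(.065,.025),(.065,-.025),(-.065,.025),(-.065,-.025),(.052,0),(-.052,0)]:
  u=proj('w2',s+ry.apply((q[0],q[1],0)))[0];print(q,((u-[120,100])*1.15).round())
crop('w2',210,250,350,390,4,'w2c')
"
```

```text
(0, 0.017, 0) [315. 250.] [224. 172.]
(0, -0.017, 0) [256. 250.] [156. 172.]
(0, 0.017, -0.013) [317. 261.] [226. 185.]
(0, 0.017, -0.019) [318. 266.] [227. 191.]
(0, -0.017, -0.019) [253. 266.] [153. 191.]
(0, 0.025, 0) [328. 250.] [240. 172.]
(0, -0.025, 0) [242. 250.] [140. 172.]
(0.011, 0.017, 0) [315. 232.] [224. 152.]
(-0.011, 0.017, 0) [314. 267.] [223. 192.]
(0.065, 0.025) [252.  45.]
(0.065, -0.025) [126.  45.]
(-0.065, 0.025) [238. 302.]
(-0.065, -0.025) [140. 302.]
(0.052, 0) [189.  77.]
(-0.052, 0) [189. 282.]
```

View pics/w2c.png

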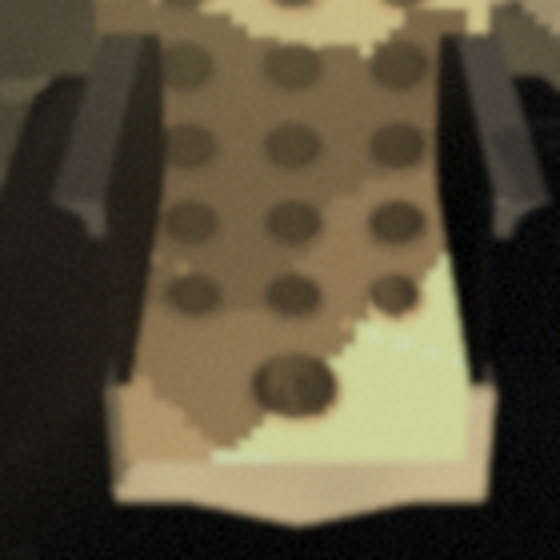

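The block is where predicted. The pads' scale (about 2.06 px/mm) puts the tips roughly 30 mm behind the nominal TCP, so they closed above the block. I'll reopen and go down in small steps, watching the force.

{"api": "play_rows", "payload": {
  "series": [
    [0.8,[0,0,0],[0,0,0]],
    [0.8,[0,0,0],[0,0,0]],
    [0.8,[0,0,0],[0,0,0]],
    [0.8,[0,0,0.04],[0,0,0]],
    [0.8,[0,0,0.04],[0,0,0]],
    [0.8,[0,0,0],[0,0,0]]
  ]
}}

```text
t: 5.75
tool_pos: [0.6122, -0.2314, -0.0003]
tool_rot: [-2.314, -2.121, 0.0]
contact_force: [0.1, -0.5, 0.5]
opening: 0.0683
grip_force: 0.0
```

{"api": "play_rows", "payload": {
  "series": [
    [0.8,[0,0,0.04],[0,0,0]],
    [0.8,[0,0,0.04],[0,0,0]],
    [0.8,[0,0,0.04],[0,0,0]],
    [0.8,[0,0,0],[0,0,0]]
  ]
}}

```text
t: 6.25
tool_pos: [0.6123, -0.2314, -0.0062]
tool_rot: [-2.315, -2.122, -0.0]
contact_force: [-0.1, -1.4, -0.1]
opening: 0.0684
grip_force: 0.0
```

```bash
python3 -c "
from h import *
save('wrist','w3');crop('w3',180,230,380,380,4,'w3c')
p,r=pose()
for z in (0,-.01,-.02,-.03,-.04):
  for x in (.011,-.011): print(z,x,((proj('w3',p+r.apply([(x,.0342,z),(x,-.0342,z)]))-[180,230])*4).round().tolist())
"
```

```text
0 0.011 [[662.0, 10.0], [181.0, 10.0]]
0 -0.011 [[653.0, 147.0], [190.0, 146.0]]
-0.01 0.011 [[675.0, 40.0], [168.0, 39.0]]
-0.01 -0.011 [[665.0, 182.0], [178.0, 182.0]]
-0.02 0.011 [[690.0, 73.0], [154.0, 72.0]]
-0.02 -0.011 [[678.0, 222.0], [165.0, 221.0]]
-0.03 0.011 [[706.0, 110.0], [138.0, 109.0]]
-0.03 -0.011 [[693.0, 265.0], [151.0, 265.0]]
-0.04 0.011 [[725.0, 151.0], [120.0, 150.0]]
-0.04 -0.011 [[710.0, 314.0], [134.0, 314.0]]
```

View pics/w3c.png

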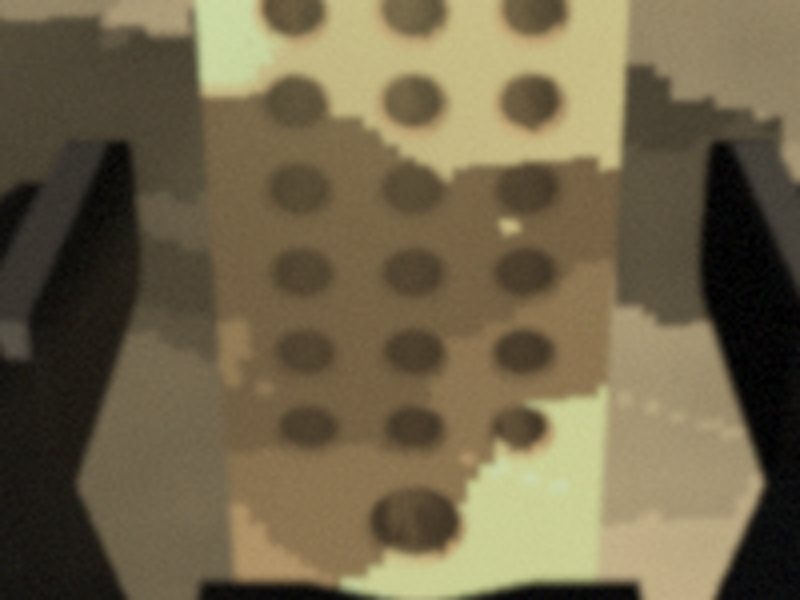

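The tip corners are at (128,142) and (712,142), which puts the tips about 36 mm behind the TCP, or some 30 mm above the bench. So I can go about 20 mm lower, watching the force.

{"api": "play_rows", "payload": {
  "series": [
    [0.8,[0,0,0.08],[0,0,0]],
    [0.8,[0,0,0.08],[0,0,0]],
    [0.8,[0,0,0.08],[0,0,0]],
    [0.8,[0,0,0],[0,0,0]]
  ]
}}

```text
t: 6.8
tool_pos: [0.612, -0.2313, -0.0186]
tool_rot: [-2.314, -2.121, 0.0]
contact_force: [0.3, -0.1, 0.2]
opening: 0.0686
grip_force: 0.0
```

{"api": "play_rows", "payload": {
  "series": [
    [0.8,[0,0,0.06],[0,0,0]],
    [0.8,[0,0,0.06],[0,0,0]],
    [0.8,[0,0,0.04],[0,0,0]],
    [0.8,[0,0,0],[0,0,0]]
  ]
}}

```text
t: 7.3
tool_pos: [0.6123, -0.2314, -0.0262]
tool_rot: [-2.315, -2.122, -0.0]
contact_force: [-0.5, 0.7, -0.1]
opening: 0.0684
grip_force: 0.0
```

Below zero with no contact, so the real fingers are indeed shorter than nominal. Closing now.

{"api": "play_rows", "payload": {
  "series": [
    [0.65,[0,0,0],[0,0,0]],
    [0.5,[0,0,0],[0,0,0]],
    [0.4,[0,0,0],[0,0,0]],
    [0.4,[0,0,0],[0,0,0]],
    [0.4,[0,0,0],[0,0,0]],
    [0.4,[0,0,0],[0,0,0]]
  ],
  "force": 40
}}

```text
t: 8.05
tool_pos: [0.6128, -0.2316, -0.0255]
tool_rot: [-2.315, -2.122, -0.001]
contact_force: [0.5, 0.1, 1.6]
opening: 0.0492
grip_force: 44.5
```

Gripped at 49 mm. Lifting, then measuring the holes relative to the tool.

{"api": "play_rows", "payload": {
  "series": [
    [0.4,[0,0,-0.2],[0,0,0]],
    [0.4,[0,0,-0.5],[0,0,0]],
    [0.4,[0,0,-0.7],[0,0,0]],
    [0.4,[0,0,-0.7],[0,0,0]],
    [0.4,[0,0,-0.7],[0,0,0]],
    [0.4,[0,0,-0.5],[0,0,0]],
    [0.4,[0,0,-0.2],[0,0,0]],
    [0.4,[0,0,0],[0,0,0]]
  ]
}}

```text
t: 9.05
tool_pos: [0.6125, -0.2316, 0.1492]
tool_rot: [-2.315, -2.122, -0.001]
contact_force: [-0.2, -1.1, -3.1]
opening: 0.0494
grip_force: 44.1
```

```bash
python3 -c "
from h import *
im=imaging.get_image('wrist');print(np.array(im['hand_eye']).round(3))
save('wrist','w4');p,r=pose();print(p,r.as_matrix().round(3),ctrl.get_obs()['opening'])
print(proj('w4',p+r.apply([(.052,0,-.0495),(-.052,0,-.0495)])))
g=cv2.cvtColor(cv2.imread('pics/w4.png'),cv2.COLOR_BGR2GRAY)
crop('w4',210,170,350,390,2.7,'w4c')
# tool yaw -> 94.5 while moving to south-east hover
s=plan(np.array([.56,-.06,.165]),down(60),8,dec=2);print('--');plan(np.array([.544,.03,.165]),down(94.5),5,s,dec=2)
"
```

```text
[[ 0.001 -0.945 -0.327  0.084]
 [ 1.     0.002 -0.001 -0.   ]
 [ 0.001 -0.326  0.945 -0.169]
 [ 0.     0.     0.     1.   ]]
[ 0.61166154 -0.2312022   0.1472833 ] [[ 0.087  0.996 -0.003]
 [ 0.996 -0.087  0.003]
 [ 0.002 -0.003 -1.   ]] 0.04892476322180915
[[284.99071012 184.54015408]
 [284.62084082 388.27872129]]
[[0.42, -0.17, -0.04], [-0.0, -0.0, -1.02]]
[[0.43, -0.1, -0.05], [-0.0, -0.0, -1.01]]
[[0.44, -0.05, -0.04], [-0.0, -0.0, -1.02]]
[[0.45, 0.03, -0.04], [-0.0, -0.01, -1.01]]
[[0.44, 0.08, -0.04], [-0.0, -0.01, -1.02]]
[[0.42, 0.14, -0.05], [-0.0, -0.0, -1.01]]
[[0.4, 0.21, -0.04], [-0.0, -0.01, -1.02]]
[[0.37, 0.25, -0.05], [-0.01, -0.0, -1.01]]
--
[[0.24, 0.28, 0.0], [0.0, -0.0, -0.86]]
[[0.19, 0.31, 0.0], [0.0, -0.0, -0.86]]
[[0.17, 0.33, 0.0], [0.0, -0.0, -0.86]]
[[0.12, 0.34, 0.0], [0.0, -0.0, -0.87]]
[[0.08, 0.36, 0.0], [0.0, -0.0, -0.86]]
```

View pics/w4c.png

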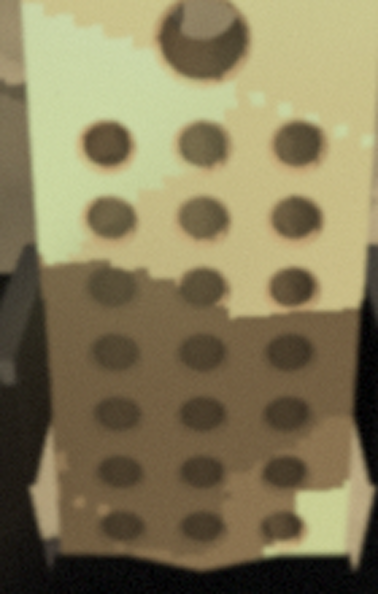

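The far hole sits at (285,184), as predicted for a block centred on the tool, so the block is held centred and square. Now I'll hover beside the stand to see the dowels.

{"api": "play_rows", "payload": {
  "series": [
    [0.4,[0.42,-0.17,-0.04],[0,0,-1]],
    [0.4,[0.43,-0.1,-0.05],[0,0,-1]],
    [0.4,[0.44,-0.05,-0.04],[0,0,-1]],
    [0.4,[0.45,0.03,-0.04],[0,0,-1]],
    [0.4,[0.44,0.08,-0.04],[0,0,-1]],
    [0.4,[0.42,0.14,-0.05],[0,0,-1]],
    [0.4,[0.4,0.21,-0.04],[0,0,-1]],
    [0.4,[0.37,0.25,-0.05],[0,0,-1]]
  ]
}}

```text
t: 10.15
tool_pos: [0.5607, -0.0592, 0.1649]
tool_rot: [-0.831, -3.025, -0.001]
contact_force: [-0.1, 0.0, -1.1]
opening: 0.0488
grip_force: 44.1
```

{"api": "play_rows", "payload": {
  "series": [
    [0.4,[0.18,0.18,0],[0,0,-0.9]],
    [0.4,[0.14,0.2,0],[0,0,-0.9]],
    [0.4,[0.1,0.22,0],[0,0,-0.9]],
    [0.4,[0.06,0.24,0],[0,0,-0.9]],
    [0.4,[0,0.26,0],[0,0,-0.9]],
    [0.4,[0,0,0],[0,0,0]],
    [0.4,[0,0,0],[0,0,0]]
  ]
}}

```text
t: 11.02
tool_pos: [0.5539, 0.0012, 0.166]
tool_rot: [0.135, -3.136, -0.002]
contact_force: [-1.0, 0.6, -1.8]
opening: 0.0496
grip_force: 44.1
```

```bash
python3 -c "
from h import *
save('wrist','w5');p,r=pose();o=ctrl.get_obs();print(p,r.as_matrix().round(3),o['opening'],o['q'],o['t'])
a=np.radians(4.52);x=np.array([np.cos(a),np.sin(a),0]);c=np.array([.5441,.1214,.057])
u=proj('w5',[c+.052*x,c-.052*x]);print(u)
im=cv2.imread('pics/w5.png');t=[]
for q in u:
  X,Y=np.clip(q.round().astype(int),[30,30],[529,389]);print(X,Y);t.append(cv2.resize(im[Y-30:Y+30,X-30:X+30],(400,400),interpolation=cv2.INTER_CUBIC))
cv2.imwrite('pics/w5c.png',np.hstack(t))"
```

```text
[0.55405086 0.00103068 0.16623454] [[-0.996 -0.086 -0.002]
 [-0.086  0.996  0.001]
 [ 0.002  0.001 -1.   ]] 0.049227660679514715 [-1.32915640e-01 -8.70590001e-02  1.81854637e+00  8.21393651e-04
  1.41216817e+00 -1.78976862e+00] 11.075
[[409.69940921 249.11057523]
 [425.66849817 138.99787408]]
410 249
426 139
```

View pics/w5c.png

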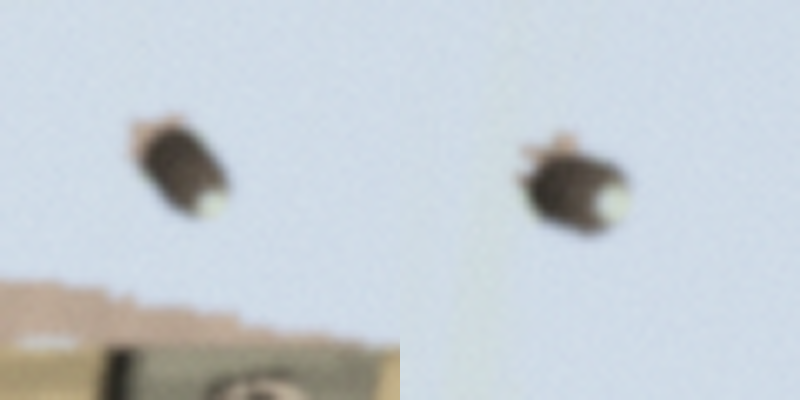

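The dowels' bright tops are at crop (210,203) and (208,202), about 1.5 px from the prediction. Solving for the seat.

```bash
python3 -c "
from h import *
u=np.array([[410-30+210/6.667,249-30+203/6.667],[426-30+208/6.667,139-30+202/6.667]])-.4
d=onz('w5',u,.057);v=d[0]-d[1];print(d,d.mean(0),np.linalg.norm(v),np.degrees(np.arctan2(v[1],v[0])))
"
```

```text
[[0.59576142 0.12683539 0.057     ]
 [0.49208717 0.11825914 0.057     ]] [0.5439243  0.12254727 0.057     ] 0.10402836749641893 4.728916853368758
```

```bash
python3 -c "
from h import *
r=down(94.7);c=np.array([.544,.1224,.10])
s=plan(c,r,6,dec=2);c[2]=.04;plan(c,r,4,s,dec=2)"
```

```text
[[-0.0, 0.41, 0.22], [0.0, -0.0, 0.0]]
[[-0.0, 0.4, 0.22], [0.0, -0.0, 0.01]]
[[-0.0, 0.41, 0.22], [0.0, -0.0, 0.0]]
[[-0.01, 0.4, 0.23], [0.0, -0.0, 0.01]]
[[0.0, 0.41, 0.22], [0.0, -0.01, 0.0]]
[[0.0, 0.4, 0.22], [0.01, -0.0, 0.01]]
[[0.0, 0.0, 0.3], [-0.0, -0.0, -0.0]]
[[0.0, 0.0, 0.3], [-0.0, -0.0, -0.0]]
[[0.0, 0.0, 0.3], [-0.0, -0.0, -0.0]]
[[0.0, 0.0, 0.3], [-0.0, -0.0, -0.0]]
```

{"api": "play_rows", "payload": {
  "series": [
    [0.4,[0,0.41,0.22],[0,0,0]],
    [0.4,[0,0.4,0.22],[0,0,0.01]],
    [0.4,[0,0.41,0.22],[0,0,0]],
    [0.4,[-0.01,0.4,0.23],[0,0,0.01]],
    [0.4,[0,0.41,0.22],[0,0,0]],
    [0.4,[0,0.4,0.22],[0,0,0.01]],
    [0.4,[0,0,0.3],[0,0,0]],
    [0.4,[0,0,0.3],[0,0,0]]
  ]
}}

```text
t: 12.08
tool_pos: [0.5441, 0.1228, 0.0694]
tool_rot: [0.132, -3.138, -0.001]
contact_force: [-0.4, -1.4, -1.9]
opening: 0.0492
grip_force: 44.1
```

{"api": "play_rows", "payload": {
  "series": [
    [0.4,[0,0,0.3],[0,0,0]],
    [0.4,[0,0,0.2],[0,0,0]],
    [0.4,[0,0,0],[0,0,0]],
    [0.4,[0,0,0],[0,0,0]]
  ]
}}

```text
t: 12.58
tool_pos: [0.5449, 0.1225, 0.0461]
tool_rot: [-0.13, 3.139, 0.002]
contact_force: [0.6, -0.3, -1.5]
opening: 0.0491
grip_force: 44.1
```

```bash
python3 -c "
from h import *
for i in range(3):
  save('wrist','w6');p,r=pose();print(p,np.degrees(np.arctan2(*r.as_matrix()[1::-1,1])),r.as_matrix()[:2,2],ctrl.get_obs()['contact_force'])"
```

```text
[0.54503837 0.12257113 0.0463999 ] 94.76500385357257 [0.00072106 0.00129131] [-0.28843523  0.87477157 -1.57697545]
[0.54505289 0.12261002 0.04645168] 94.77164749633023 [0.0008326  0.00128685] [ 0.00298829 -0.12114642 -1.74329927]
[0.54501476 0.12265465 0.04645883] 94.77376191215058 [0.00082017 0.00134202] [-0.02068218 -0.30779298 -1.25599901]
```

{"api": "play_rows", "payload": {
  "series": [
    [0.4,[0.02,0,0.14],[0,0,0]],
    [0.4,[0,0,0.14],[0,0,0]],
    [0.4,[0,0,0.06],[0,0,0]],
    [0.4,[0,0,0],[0,0,0]]
  ]
}}

```text
t: 13.22
tool_pos: [0.543, 0.1226, 0.028]
tool_rot: [0.131, -3.137, -0.002]
contact_force: [-0.2, -0.2, -1.8]
opening: 0.0489
grip_force: 44.1
```

{"api": "play_rows", "payload": {
  "series": [
    [0.4,[0,0,0.04],[0,0,0]],
    [0.4,[0,0,0.04],[0,0,0]],
    [0.4,[0,0,0],[0,0,0]]
  ]
}}

```text
t: 13.6
tool_pos: [0.5438, 0.1226, 0.0248]
tool_rot: [-0.131, 3.139, 0.002]
contact_force: [1.2, -0.2, -1.5]
opening: 0.0492
grip_force: 44.1
```

Past the taper with no force. Continuing to the plate.

{"api": "play_rows", "payload": {
  "series": [
    [0.4,[0,0,0.05],[0,0,0]],
    [0.4,[0,0,0.05],[0,0,0]],
    [0.4,[0,0,0.05],[0,0,0]],
    [0.4,[0,0,0],[0,0,0]]
  ]
}}

```text
t: 14.1
tool_pos: [0.5441, 0.1227, 0.0172]
tool_rot: [-0.131, 3.138, 0.002]
contact_force: [4.7, 2.3, -2.4]
opening: 0.0495
grip_force: 44.1
```

{"api": "play_rows", "payload": {
  "series": [
    [0.4,[0,0,0.03],[0,0,0]],
    [0.4,[0,0,0.03],[0,0,0]],
    [0.4,[0,0,0],[0,0,0]]
  ]
}}

```text
t: 14.48
tool_pos: [0.5442, 0.1227, 0.0146]
tool_rot: [-0.131, 3.138, 0.002]
contact_force: [4.6, 0.1, 0.2]
opening: 0.0493
grip_force: 44.4
```

{"api": "play_rows", "payload": {
  "series": [
    [0.4,[0,0,0.02],[0,0,0]],
    [0.4,[0,0,0.02],[0,0,0]],
    [0.4,[0,0,0],[0,0,0]]
  ]
}}

```text
t: 14.85
tool_pos: [0.5442, 0.1227, 0.0144]
tool_rot: [-0.131, 3.139, 0.001]
contact_force: [-0.9, 0.2, 11.8]
opening: 0.0493
grip_force: 45.6
```

The block is seated with a 12 N push. Release and rise.

{"api": "play_rows", "payload": {
  "series": [
    [0.75,[0,0,-0.03],[0,0,0]],
    [0.8,[0,0,0],[0,0,0]],
    [0.8,[0,0,0],[0,0,0]],
    [0.8,[0,0,-0.2],[0,0,0]],
    [0.8,[0,0,-0.4],[0,0,0]],
    [0.8,[0,0,-0.8],[0,0,0]],
    [0.8,[0,0,-0.8],[0,0,0]],
    [0.8,[0,0,0],[0,0,0]]
  ]
}}

```text
t: 15.85
tool_pos: [0.5471, 0.1228, 0.1303]
tool_rot: [-0.131, 3.129, 0.003]
contact_force: [-0.7, -0.1, -0.4]
opening: 0.0681
grip_force: 0.0
```

```bash
python3 -c "
from h import *
save('scene','s7');save('top','t7');save('wrist','w7')
a=np.radians(4.7);x=np.array([np.cos(a),np.sin(a),0]);c=np.array([.544,.1225,.064])
print(proj('w7',[c+.052*x,c-.052*x]))
p,r=pose();print(p)
s=plan(np.array([.5545,-.010,.09]),down(94.7),5,dec=2);plan(np.array([.5545,-.010,-.002]),down(94.7),4,s,dec=2)
"
```

```text
[[284.01461716 274.19219711]
 [284.33084156 145.15076891]]
[0.5431793  0.12246477 0.12384788]
[[-0.0, -0.53, 0.13], [0.0, -0.0, 0.0]]
[[-0.0, -0.53, 0.14], [0.0, -0.0, 0.0]]
[[-0.0, -0.54, 0.13], [0.0, -0.0, 0.0]]
[[-0.0, -0.53, 0.14], [0.0, -0.0, 0.01]]
[[-0.01, -0.53, 0.13], [0.01, -0.0, 0.0]]
[[0.0, 0.0, 0.46], [-0.0, -0.0, 0.0]]
[[0.0, 0.0, 0.46], [-0.0, -0.0, 0.0]]
[[0.0, 0.0, 0.46], [-0.0, -0.0, 0.0]]
[[0.0, 0.0, 0.46], [-0.0, -0.0, 0.0]]
```

View pics/w7.png

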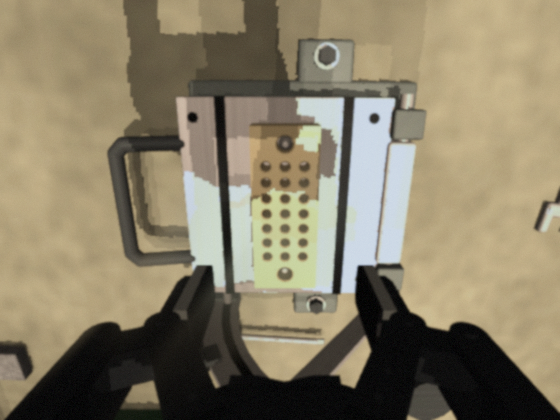

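The block is seated, with the dowel ends visible in its holes at (285,143) and (285,273), as predicted. The handle bar runs from (115,150) to (130,258). Next I check the bar's position and unwrap the quadrant's outer face by angle to read the clip.

```bash
cat >> h.py <<'E'
a=np.radians(4.7);HX=np.array([np.cos(a),np.sin(a),0]);HY=np.array([-HX[1],HX[0],0]);SEAT=np.array([.544,.1225,.04])
HINGE=np.array([.544,.1225,.035])+HY*.0925
def qpt(th,r,x): return HINGE+HX*x+r*(-np.cos(th)*HY+np.sin(th)*np.array([0,0,1]))
def strip(fn,ths,rs,x):
    g=cv2.imread(f"pics/{fn}.png",0); P=np.array([[qpt(np.radians(t),r,x) for t in ths] for r in rs])
    u=proj(fn,P).reshape(len(rs),len(ths),2).astype(np.float32)
    return cv2.remap(g,u[...,0],u[...,1],cv2.INTER_LINEAR)
E
python3 -c "
from h import *
print('bar',onz('w7',[[122,205],[115,150],[130,258]],.046), 'pred',SEAT-.1325*HY)
ths=np.arange(-4,60,2);rs=np.arange(.13,.2,.005);np.set_printoptions(linewidth=250)
print(ths)
for fn,x in(('s0',.106),('t0',.106)):
  print(fn);S=strip(fn,ths,rs,x)
  for r,l in zip(rs,S): print('%.3f'%r,' '.join('%3d'%v for v in l))
"
```

```text
bar [[ 0.55389357 -0.00976391  0.046     ]
 [ 0.50901687 -0.01179624  0.046     ]
 [ 0.60230337 -0.00676193  0.046     ]] pred [ 0.55485685 -0.00955445  0.04      ]
[-4 -2  0  2  4  6  8 10 12 14 16 18 20 22 24 26 28 30 32 34 36 38 40 42 44 46 48 50 52 54 56 58]
s0
0.130  92  92 101 110 115 116 114 110 106 100  86  74  84 100 109 121 133 142 155 166 169 168 168 168 157  89  77  79  83 128 163 145
0.135  45  64  88 105 112 115 113 110 103  95  88  79  83 111 125 127 130 142 154 163 166 165 162 163 159 116  79  78  87 133 165 152
0.140  25  30  47  70  89  97  98  96  93  88  79  71  78  95 120 120 118 121 139 146 148 149 146 144 140 122  76  76  90 139 167 157
0.145  21  35  50  57  59  65  70  67  68  67  65  61  62  72  86  93  87  87  94 109 108 109 109 105 103 102  67  66  93 143 168 156
0.150  19  27  52  79  75  50  41  40  39  37  40  43  43  45  51  58  54  50  55  63  64  69  63  65  61  67  54  52  94 149 168 155
0.155  40  40  51  65  74  73  63  59  53  49  45  50  50  50  48  51  51  47  54  53  54  57  55  55  44  58  55  51  92 152 169 159
0.160  49  50  54  60  66  69 
[... 2488 characters left out ...]
16 120 122 122 118 116 115 113
0.180  98  98  98  99 104 112 115 116 105  87  88 108 105 119  83  39  44  45  59  85 112 111 111 110 113 117 121 120 117 114 114 111
0.185 115 115 115 113 110 104 107 115 114 100  90  73  81 120 112  52  27  44  55  86 108 112 111 111 110 115 117 118 115 112 102  93
0.190 118 118 118 118 118 118 116 115 115 114 114 109  91  67  83 108  53  23  65  99  92 104 111 111 109 110 114 115 107  89  76  70
0.195 118 119 119 118 119 118 118 117 116 115 114 113 114 111  82  74  98  72  75  81  75  57  79 111 108 108 112  98  81  64  56  59
0.200 120 120 120 119 118 118 118 118 117 116 115 114 113 113 115 106  92 106  99  67  53  46  32  75 108 104  87  72  56  53  52  61
```

The clip shows up as a dark patch near 23°, but too coarsely. I'll swing the wrist camera to the quadrant's outer side for a closer reading.

{"api": "play_rows", "payload": {
  "series": [
    [0.53,[0,0,-0.25],[0,0,1]],
    [0.53,[0,0,-0.25],[0,0,1]],
    [0.53,[0,0,-0.25],[0,0,1]],
    [0.53,[0,0,-0.25],[0,0,1]],
    [0.53,[0,0,-0.25],[0,0,1]],
    [0.53,[0,0,-0.25],[0,0,1]],
    [0.53,[0,0,-0.25],[0,0,1]],
    [0.53,[0,0,-0.25],[0,0,1]]
  ]
}}

```text
t: 17.0
tool_pos: [0.5425, 0.1223, 0.2221]
tool_rot: [-1.556, -2.724, 0.002]
contact_force: [0.3, 0.1, 1.0]
opening: 0.0456
grip_force: 0.0
```

{"api": "play_rows", "payload": {
  "series": [
    [0.53,[0,0,0],[0,0,1]],
    [0.53,[0,0,0],[0,0,1]],
    [0.53,[0,0,0],[0,0,1]],
    [0.53,[0,0,0],[0,0,1]],
    [0.53,[0,0,0],[0,0,1]],
    [0.53,[0,0,0],[0,0,1]],
    [0.53,[0,0,0],[0,0,1]],
    [0.53,[0,0,0],[0,0,1]]
  ]
}}

```text
t: 18.0
tool_pos: [0.5425, 0.1223, 0.2217]
tool_rot: [-2.765, -1.486, 0.005]
contact_force: [-0.2, -0.7, -0.7]
opening: 0.0454
grip_force: 0.0
```

```bash
python3 -c "
from h import *
p,r=pose();print(p,r.as_matrix().round(2))
r1=down(-85.3)*R.from_rotvec([0,-np.radians(22),0])
plan(np.array([.71,.09,.19]),r1,8,dec=2)"
```

```text
[0.54251249 0.12225143 0.22170512] [[ 0.55  0.83 -0.  ]
 [ 0.83 -0.55  0.  ]
 [-0.   -0.   -1.  ]]
[[0.16, 0.39, 0.08], [0.15, -0.32, 0.8]]
[[0.21, 0.38, 0.06], [0.15, -0.32, 0.8]]
[[0.26, 0.35, 0.04], [0.15, -0.32, 0.8]]
[[0.29, 0.32, 0.03], [0.15, -0.32, 0.8]]
[[0.32, 0.28, -0.0], [0.16, -0.32, 0.8]]
[[0.36, 0.25, -0.02], [0.16, -0.31, 0.8]]
[[0.38, 0.21, -0.04], [0.15, -0.31, 0.8]]
[[0.4, 0.16, -0.06], [0.16, -0.32, 0.8]]
```

{"api": "play_rows", "payload": {
  "series": [
    [0.53,[0.16,0.39,0.08],[0.15,-0.32,0.8]],
    [0.53,[0.21,0.38,0.06],[0.15,-0.32,0.8]],
    [0.53,[0.26,0.35,0.04],[0.15,-0.32,0.8]],
    [0.53,[0.29,0.32,0.03],[0.15,-0.32,0.8]],
    [0.53,[0.32,0.28,0],[0.16,-0.32,0.8]],
    [0.53,[0.36,0.25,-0.02],[0.16,-0.31,0.8]],
    [0.53,[0.38,0.21,-0.04],[0.15,-0.31,0.8]],
    [0.53,[0.4,0.16,-0.06],[0.16,-0.32,0.8]]
  ]
}}

```text
t: 19.0
tool_pos: [0.7112, 0.0908, 0.1904]
tool_rot: [3.065, 0.126, -0.598]
contact_force: [0.1, -0.0, 0.3]
opening: 0.0449
grip_force: 0.0
```

{"api": "play_rows", "payload": {
  "series": [
    [0.53,[0,0,0],[0,0,0]],
    [0.53,[0,0,0],[0,0,0]]
  ]
}}

```text
t: 19.25
tool_pos: [0.7106, 0.0909, 0.1913]
tool_rot: [3.066, 0.133, -0.594]
contact_force: [0.4, -0.2, 0.9]
opening: 0.045
grip_force: 0.0
```

```bash
python3 -c "
from h import *
save('wrist','w8');p,r=pose();print(p,r.as_matrix().round(2))
K,D,E=load('w8');print(-E[:3,:3].T@E[:3,3])
print(proj('w8',[qpt(t,.164,.106) for t in(0,.2,.4,.6,.8)]).round().tolist())
ths=np.arange(-8,50,2);rs=np.arange(.12,.2,.004)
print(ths)
for x in(.103,.110):
  S=strip('w8',ths,rs,x);print(x)
  for q,l in zip(rs,S): print('%.3f'%q,' '.join('%3d'%v for v in l))
"
```

```text
[0.71067358 0.09107595 0.19236555] [[ 0.92  0.09 -0.37]
 [ 0.08 -1.   -0.03]
 [-0.37 -0.   -0.93]]
[0.8502574  0.10316657 0.31668979]
[[309.0, 174.0], [308.0, 193.0], [299.0, 215.0], [281.0, 237.0], [254.0, 260.0]]
[-8 -6 -4 -2  0  2  4  6  8 10 12 14 16 18 20 22 24 26 28 30 32 34 36 38
 40 42 44 46 48]
0.103
0.120  94 126 129 129 131 129 113  63  60  94 140 181 129 122 156 225 224 151 128 129 127 130 170 229 229 230 230 128 108
0.124  85 122 130 139 142 136 112  64  59 101 122 131 122 120 193 229 206 128 127 128 128 137 208 214 226 229 230 136 108
0.128  82 124 132 131 135 134  84  59  63  96 122 140 125 121 192 225 162 128 128 127 126 183 209 123 129 230 225 141 108
0.132  78 121 129 129 135 127  66  61  62 106 128 143 142 149 223 227 158 127 129 129 149 209 210 130 156 231 195 111 109
0.136  72 100  93  89 113 106  91  87  89 104 121 126 125 140 188 192 165 111 121 120 145 171 178 157 169 191 200 148 109
0.140  15  11  10  12  32  81  89  88  88  89  90  89  91  92  98 102 111 111 112 112 112 109 115 112 113 113 123 113 111
0.144  10  11  10  15  16  23  25  31  27  31  37  37  38
[... 3639 characters left out ...]
11  91  89  84  80  72  83  84  67  76  48  47  59  81  63 134 165  92 128 224 224 172 166
0.184 161 162 165 167 166 143  93  92  92  87  75  74  89  85  55  53  48  50  59  77  58 137 137 153  62 209 226 169 203
0.188 164 166 167 164 168 165 129 138 115  93  77  92 111 111  53  52  72  69 135  80  57 136 139 138 180  56 225 225 171
0.192 166 172 187 188 191 195 195 161 114  93  73  96 116 110  50  51  97 100 148 134  73 136 139 140 140 181  99 226 225
0.196 185 194 195 194 195 196 195 151 111  92  77 101 114 112  48  63 104  93 181 190  79  70 138 141 140 140  72 226 156
0.200 195 196 196 197 198 196 195 174 116  92  79  97 106 103  47  63 104 104 104 146  87  80  83 136 140 140 144  68 160
```

The tick marks appear every 5° at the right angles, so the geometry is right. A finer print around the pointer (0°) and the clip tip.

```bash
python3 -c "
from h import *
rs=np.arange(.150,.182,.002)
for x in (.105,):
 for ths in(np.arange(-12,8,1),np.arange(17,35,.75)):
  S=strip('w8',ths,rs,x);print(x,ths.tolist())
  for q,l in zip(rs,S): print('%.3f'%q,' '.join('%3d'%v for v in l))
# ticks at outer ring
ths=np.arange(2,48,.25)
for x in(.103,):
  l=strip('w8',ths,np.arange(.156,.164,.001),x).mean(0);m=[(float(t),int(v)) for i,(t,v) in enumerate(zip(ths,l)) if 0<i<len(l)-1 and v<l[i-1] and v<=l[i+1] and v<l[max(0,i-6):i+7].mean()-4];print(m)
"
```

```text
0.105 [-12, -11, -10, -9, -8, -7, -6, -5, -4, -3, -2, -1, 0, 1, 2, 3, 4, 5, 6, 7]
0.150  62  50  28  14  12  13  14  13  15  18  18  18  21  20  38  57  65  64  61  58
0.152  65  56  38  21  10  10  14  15  13  16  18  19  19  28  58  82  89  87  87  85
0.154  69  60  45  30  16  10  14  14  18  20  19  21  24  36  66  86  88  89  88  88
0.156  77  67  55  43  29  18  16  22  27  29  31  32  40  48  71  86  89  87  83  83
0.158  82  70  61  56  50  44  39  42  51  53  57  45  46  52  71  87  89  84  70  77
0.160  87  72  61  57  58  59  56  60  61  60  60  50  48  53  73  88  90  86  69  73
0.162  87  75  63  60  58  60  59  61  61  61  59  52  54  56  74  89  90  87  73  75
0.164  89  78  66  60  62  56  57  61  62  66  68  62  57  63  77  88  88  87  78  84
0.166  87  82  80  77  74  63  60  63  69  73  76  73  74  74  80  78  80  78  78  81
0.168  88  86  86  83  81  68  62  66  84  98  92  84  80  76  73  70  68  68  63  65
0.170  88  87  87  91  84  75  69  71  97 117 105  94  82  77  77  80  78  80  76  75
0.172  86  94 116 124 109 112  98  93 118 126 100  89  86  87  86  86  8
[... 1568 characters left out ...]
37 111  60  48  51  48  45  48  50  52  51  55  58  65  82 152 124  67  64
0.172 144 143 143 138 141 138 118  67  47  47  50  50  51  54  54  55  52  52  54  71 182 212 168  87
0.174 144 144 144 144 141 141 121  68  48  47  49  49  53  63  73  72  58  51  54  59 118 188 212 203
0.176 126 131 133 140 141 136 114  69  49  50  48  50  51  64  77  79  77  73  62  55 100 135 143 188
0.178  87  87  75  85 103  95  69  52  48  47  49  50  51  66  77  78  76  78  67  55 107 135 136 139
0.180  83  74  52  46  53  56  51  48  49  49  49  51  53  65  76  77  79  79  65  54 109 136 138 138
[(5.5, 70), (10.25, 69), (15.25, 68), (20.25, 69), (25.25, 69), (30.25, 72), (35.25, 78), (40.25, 85), (45.25, 86)]
```

The clip tip reads 25.2° against the pointer's roughly 0.1° in the same plane, so the target tilt is about 25.1° (0.438 rad). Now to the handle.

```bash
python3 -c "
from h import *
r=down(-85.3)
s=plan(np.array([.5545,-.010,.12]),r,8,dec=2);print();plan(np.array([.5545,-.010,-.002]),r,5,s,dec=2)"
```

```text
[[-0.31, 0.22, 0.32], [0.0, 0.34, 0.0]]
[[-0.33, 0.22, 0.31], [0.0, 0.34, 0.01]]
[[-0.35, 0.21, 0.29], [0.0, 0.34, 0.0]]
[[-0.35, 0.22, 0.27], [0.0, 0.34, 0.01]]
[[-0.37, 0.22, 0.25], [0.0, 0.34, 0.0]]
[[-0.38, 0.22, 0.24], [0.0, 0.34, 0.01]]
[[-0.39, 0.22, 0.22], [0.0, 0.35, 0.0]]
[[-0.4, 0.22, 0.2], [0.0, 0.34, 0.01]]

[[-0.0, -0.0, 0.49], [0.0, 0.0, -0.0]]
[[-0.0, -0.0, 0.49], [0.0, 0.0, -0.0]]
[[-0.0, -0.0, 0.48], [0.0, 0.0, -0.0]]
[[-0.0, -0.0, 0.49], [0.0, 0.0, -0.0]]
[[-0.0, -0.0, 0.49], [0.0, 0.0, -0.0]]
```

{"api": "play_rows", "payload": {
  "series": [
    [0.53,[-0.31,0.22,0.32],[0,0.34,0]],
    [0.53,[-0.33,0.22,0.31],[0,0.34,0.01]],
    [0.53,[-0.35,0.21,0.29],[0,0.34,0]],
    [0.53,[-0.35,0.22,0.27],[0,0.34,0.01]],
    [0.53,[-0.37,0.22,0.25],[0,0.34,0]],
    [0.53,[-0.38,0.22,0.24],[0,0.34,0.01]],
    [0.53,[-0.39,0.22,0.22],[0,0.35,0]],
    [0.53,[-0.4,0.22,0.2],[0,0.34,0.01]]
  ]
}}

```text
t: 20.3
tool_pos: [0.5541, -0.01, 0.1209]
tool_rot: [3.138, 0.128, 0.006]
contact_force: [0.2, 0.6, 0.4]
opening: 0.0453
grip_force: 0.0
```

{"api": "play_rows", "payload": {
  "series": [
    [0.53,[0,0,0],[0,0,0]],
    [0.53,[0,0,0.4],[0,0,0]],
    [0.53,[0,0,0.4],[0,0,0]],
    [0.53,[0,0,0.4],[0,0,0]],
    [0.53,[0,0,0],[0,0,0]]
  ]
}}

```text
t: 20.92
tool_pos: [0.5533, -0.0097, 0.0568]
tool_rot: [-3.138, -0.127, 0.008]
contact_force: [0.2, 0.1, 0.9]
opening: 0.0454
grip_force: 0.0
```

{"api": "play_rows", "payload": {
  "series": [
    [0.53,[0,0,0.3],[0,0,0]],
    [0.53,[0,0,0.3],[0,0,0]],
    [0.53,[0,0,0.3],[0,0,0]],
    [0.53,[0,0,0.28],[0,0,0]],
    [0.53,[0,0,0],[0,0,0]],
    [0.53,[0,0,0],[0,0,0]]
  ]
}}

```text
t: 21.68
tool_pos: [0.5557, -0.0102, 0.0015]
tool_rot: [3.139, 0.126, 0.002]
contact_force: [-0.1, -0.2, -0.5]
opening: 0.0451
grip_force: 0.0
```

{"api": "play_rows", "payload": {
  "series": [
    [0.4,[0,0,0],[0,0,0]],
    [0.3,[0,0,0],[0,0,0]],
    [0.2,[0,0,0],[0,0,0]],
    [0,[0,0,0],[0,0,0]],
    [0,[0,0,0],[0,0,0]],
    [0,[0,0,0],[0,0,0]],
    [0,[0,0,0],[0,0,0]]
  ],
  "force": 60
}}

```text
t: 22.55
tool_pos: [0.5555, -0.0094, 0.0016]
tool_rot: [-3.138, -0.126, -0.001]
contact_force: [-2.3, 4.5, 4.6]
opening: 0.0099
grip_force: 58.6
```

```bash
cat >> h.py <<'E'
def arc(deg,n,start=None):
    p,r=start or pose(); p0,r0=p,r
    for i in range(n):
        Q=R.from_rotvec(-HX*np.radians(deg*(i+1)/n)); s=(r.inv().apply(HINGE+Q.apply(p0-HINGE)-p)/.05).round(2); t=((r.inv()*Q*r0).as_rotvec()/np.radians(8)).round(2)
        p=p+r.apply(s*.05); r=r*R.from_rotvec(t*np.radians(8)); print([s.tolist(),t.tolist()])
E
python3 -c "
from h import *
p,r=pose();print(p,(r.inv()*down(-85.3)).as_rotvec());np.savez('grip.npz',p=p,r=r.as_matrix());arc(22,16)"
```

```text
[ 0.55549039 -0.00936543  0.00161489] [-0.00096388 -0.00094299 -0.00172013]
[[0.0, 0.01, -0.11], [-0.17, 0.0, -0.0]]
[[0.0, 0.02, -0.11], [-0.17, 0.0, -0.0]]
[[0.0, 0.01, -0.1], [-0.18, 0.0, -0.0]]
[[0.0, 0.02, -0.11], [-0.17, 0.0, -0.0]]
[[0.0, 0.01, -0.11], [-0.17, 0.0, -0.0]]
[[0.0, 0.02, -0.11], [-0.17, 0.0, -0.0]]
[[0.0, 0.01, -0.11], [-0.17, 0.0, -0.0]]
[[0.0, 0.02, -0.1], [-0.17, 0.0, -0.0]]
[[0.0, 0.01, -0.11], [-0.18, 0.0, -0.0]]
[[0.0, 0.02, -0.11], [-0.17, 0.0, -0.0]]
[[0.0, 0.01, -0.11], [-0.17, 0.0, -0.0]]
[[0.0, 0.02, -0.11], [-0.17, 0.0, -0.0]]
[[0.0, 0.01, -0.11], [-0.17, 0.0, -0.0]]
[[0.0, 0.01, -0.1], [-0.18, 0.0, -0.0]]
[[0.0, 0.02, -0.11], [-0.17, 0.0, -0.0]]
[[0.0, 0.01, -0.11], [-0.17, 0.01, -0.0]]
```

{"api": "play_rows", "payload": {
  "series": [
    [0,[0,0.01,-0.11],[-0.17,0,0]],
    [0,[0,0.02,-0.11],[-0.17,0,0]],
    [0,[0,0.01,-0.1],[-0.18,0,0]],
    [0,[0,0.02,-0.11],[-0.17,0,0]],
    [0,[0,0.01,-0.11],[-0.17,0,0]],
    [0,[0,0.02,-0.11],[-0.17,0,0]],
    [0,[0,0.01,-0.11],[-0.17,0,0]],
    [0,[0,0.02,-0.1],[-0.17,0,0]]
  ]
}}

```text
t: 23.55
tool_pos: [0.5557, -0.0119, 0.0442]
tool_rot: [2.948, 0.119, 0.014]
contact_force: [2.4, 5.9, -5.0]
opening: 0.0098
grip_force: 58.7
```

{"api": "play_rows", "payload": {
  "series": [
    [0,[0,0.01,-0.11],[-0.18,0,0]],
    [0,[0,0.02,-0.11],[-0.17,0,0]],
    [0,[0,0.01,-0.11],[-0.17,0,0]],
    [0,[0,0.02,-0.11],[-0.17,0,0]],
    [0,[0,0.01,-0.11],[-0.17,0,0]],
    [0,[0,0.01,-0.1],[-0.18,0,0]],
    [0,[0,0.02,-0.11],[-0.17,0,0]],
    [0,[0,0.01,-0.11],[-0.17,0,0]]
  ]
}}

```text
t: 24.55
tool_pos: [0.5552, -0.0058, 0.0878]
tool_rot: [2.754, 0.111, 0.024]
contact_force: [4.1, 2.9, -5.1]
opening: 0.01
grip_force: 58.7
```

{"api": "play_rows", "payload": {
  "series": [
    [0,[0,0,0],[0,0,0]],
    [0,[0,0,0],[0,0,0]]
  ]
}}

```text
t: 24.8
tool_pos: [0.5552, -0.0059, 0.0877]
tool_rot: [2.756, 0.111, 0.024]
contact_force: [4.5, 4.1, -4.0]
opening: 0.0095
grip_force: 58.8
```

```bash
cat >> h.py <<'E'
def tilt():
    g=np.load('grip.npz');r0=R.from_matrix(g['r']);p,r=pose()
    w=(r*r0.inv()).as_rotvec();bar=HINGE-.225*HY+[0,0,.008]
    off=r0.inv().apply(bar-g['p']); b=p+r.apply(off)-HINGE
    print('rot',np.degrees(w@-HX),'off-axis',np.degrees(w-(w@HX)*HX),'from bar',np.degrees(np.arctan2(b[2],-b@HY)-np.arctan2(.008,.225)),'radius',np.hypot(b[2],b@HY),'off',off)
E
python3 -c "
from h import *
tilt();save('scene','s9');save('top','t9');save('wrist','w9')
rs=np.arange(.15,.19,.003)
for fn,x in(('s9',.106),):
  ths=np.arange(8,44,1.5);S=strip(fn,ths,rs,x);S0=strip('s0',ths,rs,x);print(ths)
  for q,l,m in zip(rs,S,S0): print('%.3f'%q,' '.join('%3d'%v for v in l),' | ',' '.join('%3d'%v for v in m))
"
```

```text
rot 22.04929889808815 off-axis [-0.00036543  0.00444487 -0.01123759] from bar 21.827494322173322 radius 0.2251957406691807 off [-6.07669370e-04  9.76608760e-05 -4.13858165e-02]
[ 8.   9.5 11.  12.5 14.  15.5 17.  18.5 20.  21.5 23.  24.5 26.  27.5
 29.  30.5 32.  33.5 35.  36.5 38.  39.5 41.  42.5]
0.150  34  36  32  36  32  35  30  26  37  53  69  61  51  52  52  53  52  52  54  56  58  60  67  64  |   41  41  37  39  37  41  43  41  43  44  45  52  58  56  54  55  55  62  67  67  69  67  64  60
0.153  46  45  41  40  36  34  39  38  39  54  72  78  61  50  49  51  54  53  54  55  56  56  57  55  |   53  48  44  42  37  39  42  42  43  45  43  43  47  48  45  48  51  51  55  55  57  54  53  51
0.156  65  64  63  57  56  46  47  54  49  56  70  80  77  62  55  55  62  61  61  62  62  64  64  59  |   69  63  63  56  57  48  51  55  52  54  55  52  54  54  49  50  56  55  56  58  58  58  58  54
0.159  75  76  76  71  68  61  56  57  56  56  66  75  80  77  69  65  72  72  72  75  73  70  74  71  |   73  71  72  67  65  62  59  63  59  57  61  62  62  65  62  58  65  65  65  67  66  64 
[... 1327 characters left out ...]
63  59  56  57  70  87 104 115 104  67  45  43  55  68  69  78  99 125 137 136 122 113 125 142
0.183  68  69  69  68  63  60  59  59  60  57  56  57  60  73  76  78  93 101  97 148 161 163 164 163  |   64  58  56  56  66  90 111 127 130 101  58  51  53  66  69  71  90 125 150 151 134 107 120 148
0.186  75  70  69  69  68  64  60  58  58  58  62  73  73  71  76  76  90 112  85 137 171 171 173 169  |   65  60  57  57  67  88 115 131 142 134  87  67  67  64  69  69  85 125 155 162 152 104 109 146
0.189  80  76  70  69  71  73  67  60  58  57  67  91  99  83  76  76  89 125  98 103 172 177 178 171  |   64  61  58  60  71  92 116 134 144 151 125  90  91  76  68  69  79 126 158 167 162 111  98 139
```

The tilt is now about 21.9°, and the arc radius agrees with the given 225 mm. I'll lift the remaining 3.1°.

```bash
python3 -c "
from h import *
arc(3.15,4)"
```

```text
[[0.0, 0.01, -0.06], [-0.1, 0.0, -0.0]]
[[0.0, 0.01, -0.06], [-0.1, 0.0, -0.0]]
[[0.0, 0.01, -0.07], [-0.1, 0.0, -0.0]]
[[0.0, 0.01, -0.06], [-0.09, 0.0, -0.0]]
```

{"api": "play_rows", "payload": {
  "series": [
    [0,[0,0.01,-0.06],[-0.1,0,0]],
    [0,[0,0.01,-0.06],[-0.1,0,0]],
    [0,[0,0.01,-0.07],[-0.1,0,0]],
    [0,[0,0.01,-0.06],[-0.09,0,0]],
    [0,[0,0,0],[0,0,0]],
    [0,[0,0,0],[0,0,0]]
  ]
}}

```text
t: 25.7
tool_pos: [0.5549, -0.0026, 0.0997]
tool_rot: [2.702, 0.108, 0.026]
contact_force: [4.3, 4.3, -4.8]
opening: 0.0097
grip_force: 58.9
```

```bash
python3 -c "
from h import *
tilt();save('scene','s10');save('wrist','w10')
# block check: holes after tilt in wrist view, predicted vs dark spots
Q=R.from_rotvec(-HX*np.radians(25.0))
P=[HINGE+Q.apply(SEAT+HX*s*.052+[0,0,.024]-HINGE) for s in(1,-1)]
print(proj('s10',P))
# pointer in scene strip: difference against the before-lift image near the clip, per angle
ths=np.arange(14,40,1.);rs=np.arange(.152,.168,.003)
for x in(.1055,):
  for fn in('s9','s10'):
    S=strip(fn,ths,rs,x).astype(float)-strip('s0',ths,rs,x)
    print(fn,ths[0],ths[-1]);print('\n'.join('%.3f '%q+' '.join('%3d'%v for v in l) for q,l in zip(rs,S)))
print(ctrl.get_obs()['contact_force'])
"
```

```text
rot 25.127492334241413 off-axis [-0.00054826  0.00666856 -0.01612079] from bar 24.956980974662667 radius 0.225179425622797 off [-6.07669370e-04  9.76608760e-05 -4.13858165e-02]
[[354.93018161 208.73504886]
 [334.00697787 178.08327267]]
s9 14.0 39.0
0.152  -3  -5  -3  -4  -5  -7  -1   8  21  29  35  21  11   2   2   3   3   3   2   3   1   0  -1   2   1   0
0.155  -1  -2  -4  -4  -2  -2  -3   2   9  19  27  26  21   9   6   5   6   6   5   6   7   5   4   5   4   5
0.158   2   0  -2  -4  -6  -4  -3  -2   1   7  12  18  18  12   8   8   6   7   7   7   8   7   7   7   6   6
0.161   6   4   1  -2  -2  -4  -4  -1  -1   3   5  10  12  10   9   8   8   7   7   7   8   8   7   9   8   7
0.164   7   6   5   2  -1   0  -1   0   1   3   5   6   8   8   8   8   8   8   8   7   7   8   8   8   8   9
0.167   6   6   6   5   4   2   1   2   2   3   4   6   7   7   8   8   8   8   8   8   9   8   9   9  10  10
s10 14.0 39.0
0.152   1   0   0  -2  -6  -4  -3  -6  -8  -4  10  24  42  38  24   8   3   3   2   2   0   0  -1   0   0   0
0.155   4   5   3   1  -1  -3  -3  -2  -6  -7   3  13  27  36  29  20   8   5   5   5   6   5   5   5   4   5
0.158   6   6   5   5   1  -1  -3  -2  -2  -7  -6   4  14  20  22  18  10   7   6   6   8   6   8   7   6   6
0.161   6   6   6   6   6   2  -1  -1  -1   0  -2  -1   6  10  14  12  10   8   7   7   9   7   7   8   7   6
0.164   6   5   6   6   7   6   3   1   1   2   3   1   4   6   9   8   8   9   8   8   8   8   7   7   7   8
0.167   6   6   6   6   6   6   6   4   3   3   4   4   5   6   7   8   7   8   9   9   9   8   8   9   9   9
[ 3.8986902   4.91596254 -4.51487453]
```

In the scene camera the pointer tip (about 22.5°) and the clip (about 22.6°) now coincide, and the arm reads 25°. Handing in.

```bash
python3 -c "
from h import *
print(ctrl.finish_job())"
```

```text
the job is handed in; nothing more can be done
None
```

I put the drilled block over both dowels, pressed it onto the plate and released it, then lifted the plate by its handle to about 25°, where the pointer lines up with the clip to within roughly 0.5° by my measurement; I handed in at about 26 s, still holding the handle. I did not re-check the clip, blank or other loose items at the end.

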